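Pack the class caddy in the printmaking studio

TASK

Pack the wooden caddy for the next printing class: stand each plastic ink tub upright in the small bay whose disc has the colour of its lid, and lay the brayer lengthwise in the long bay, on its roller and foot as it lies now, flat on the floor of the bay. The steel tins with the colour spots are solvent ink: leave them standing where they are, not moved or knocked over.

Things in the scene. Friction and masses are not known exactly. Their poses are not given: they have to be found in the camera images.
- tub_yellow: Water-based ink tub to be packed: round white plastic pot with a screw lid that is yellow all over and a yellow band round the side; 60 mm tall, body 44 mm and lid 46 mm in diameter (lid is the top 16 mm), about 130 g, loose, upright on the table. Origin: centre of its underside, z up along its axis.
- tub_red: Water-based ink tub to be packed: round white plastic pot with a screw lid that is red all over and a red band round the side; 60 mm tall, body 44 mm and lid 46 mm in diameter (lid is the top 16 mm), about 130 g, loose, upright on the table. Origin: centre of its underside, z up along its axis.
- tub_blue: Water-based ink tub to be packed: round white plastic pot with a screw lid that is blue all over and a blue band round the side; 60 mm tall, body 44 mm and lid 46 mm in diameter (lid is the top 16 mm), about 130 g, loose, upright on the table. Origin: centre of its underside, z up along its axis.
- pad_yellow: Plain yellow disc, 58 mm across and 1.5 mm thick, on the floor of one of the caddy's three small bays; marks the place of the tub with the yellow lid. The bay is 63 x 64 mm inside and the disc is at its centre, its walls reach 10 mm above the caddy floor. Fixed to the caddy. Origin: centre of the disc's underside (5 mm above the table), axes as the caddy's.
- pad_red: Plain red disc, 58 mm across and 1.5 mm thick, on the floor of one of the caddy's three small bays; marks the place of the tub with the red lid. The bay is 63 x 64 mm inside and the disc is at its centre, its walls reach 10 mm above the caddy floor. Fixed to the caddy. Origin: centre of the disc's underside (5 mm above the table), axes as the caddy's.
- pad_blue: Plain blue disc, 58 mm across and 1.5 mm thick, on the floor of one of the caddy's three small bays; marks the place of the tub with the blue lid. The bay is 63 x 64 mm inside and the disc is at its centre, its walls reach 10 mm above the caddy floor. Fixed to the caddy. Origin: centre of the disc's underside (5 mm above the table), axes as the caddy's.
- caddy: Light-wood caddy, fixed, 170 mm (its x) by 216 (y); floor 5 thick; walls and dividers 6 thick, tops 15 above the table. The -x half (robot side) has three small bays with discs in a row along y, 70 apart, centred at x = -47.5. The +x half is one long bay for the brayer, centre x = +34.5, y = 0, inside 89 (x) by 204 (y). Origin: centre of its underside.
- brayer: Brayer (hand ink roller), loose, 150 mm long, 160 g: black roller 32 mm thick, 52 wide (does not turn), in a fork 62 wide; wooden handle; lies on roller and a steel foot 30 wide under the handle. Origin: mid-length, at its underside; x along it to the roller, z up. Roller axis x = 59, 16 up. Handle: level rod 22 mm thick, axis 26 up, x = -75 to +15; foot at x = -55. Grip across at about x = -5.
- tin_red: Solvent ink tin that does NOT belong in the caddy: bare steel can, 58 mm tall, 46 mm in diameter, grey metal lid with only a small red spot, 20 mm across, in the middle; loose, upright. Origin: centre of its underside.
- tin_blue: Solvent ink tin that does NOT belong in the caddy: bare steel can, 58 mm tall, 46 mm in diameter, grey metal lid with only a small blue spot, 20 mm across, in the middle; loose, upright. Origin: centre of its underside.
Not all that is in view belongs to the job. What is shaped like the tub_yellow but purple is not meant. Leave any pink or turquoise look-alike of the brayer alone.

How it is judged:
By the outcome, as a careful person would: the job done as asked, in the order asked, and still so for the second after the job is handed in, with the robot touching nothing.
It also fails if it takes over 128 s, if anything falls off the work surface, if the arm or the gripper's body presses on something with over 40 N, if the wrist force passes 120 N, or if a joint passes its speed limit or range.

ROBOT

A 6-joint arm with a two-finger parallel gripper is mounted at the origin on the work surface. World frame = base frame: x ahead of the robot, y to its left, z up, the work surface at z = 0. Lengths are in mm, angles in rad, forces in N, time in s.
With the tool pointing down it reaches from about 350 to 975 mm from the base axis. Payload 7.1 kg.
Tool frame: the origin (TCP) lies at the very end of the fingers, on their centre line; the grasp point (between the pads) lies 19 mm behind it (ctrl.pinch_z is the z of the grasp point in the tool frame, in mm); z points along the fingers, y is the direction in which the jaws open and shut (so a half turn about z gives the same grasp; the last joint's range is limited). The gripper opens to 88 mm and grips with 3 to 60 N. Pads are 20 mm wide; open, the fingers measure 115 mm over their backs; the gripper's body (75 mm by 178 mm) begins 61 mm behind the grasp point.
Start: joints at [1.277, 0.423, 1.63, -0, 1.089, -0.019], TCP at [169.565, 601.542, 222.675] pointing down, gripper open.
Joint ranges: [-3, 3], [-0.9, 2.11], [0.09, 2.58], [-1.31, 4.45], [0.11, 2.69], [-2.54, 2.54]. Speed limits (rad/s): [2.39, 2.39, 3.01, 3.14, 3.14, 3.14].

INTERFACE

Orientations are given as a rotation vector (axis times angle).
In Python, from workcell import get_obs, optics, ctrl gives the robot as it stands.
- The arm moves only by the shell command python3 -m jog 'ROWS'. ROWS is a JSON object of lists of equal length, an entry for each row: "delta_rot": the turn, a rotation vector about the tool's x, y, z in rad, a list of three; "translation": the shift along the tool's x, y, z in mm, a list of three; "hand": the opening, from -1 (shut) to 1 (fully open). In form: {"delta_rot": [[rx, ry, rz], ...], "translation": [[x, y, z], ...], "hand": [hand, ...]}. A call has 1 to 5 rows; each row is the pose to reach, as a shift and turn from the pose commanded when the call began, along the tool's axes at that moment; what a row does not reach only later rows make up. A row lasts 1/10 s, in which the tool goes at most 50 mm and 8.59 degrees, less where a joint would pass 70% of its speed; a pose out of reach is approached as far as the arm can. A call with a gripper value outside its range is refused whole. The fingers move at their own pace and stop on an object; the grip force is fixed at half the most. Time passes only in rows, so rows that repeat a pose let the fingers close. It gives the time, the measured TCP pose, the force and the opening at its end, in the units of the state.
- get_obs(): the state, without advancing time (a new reading comes with each control period).
- optics.get_image(name): name is "scene" or "top" or "wrist"; returns the picture (384x512x3 uint8, red, green, blue); there is no depth.
- optics.calibration(name): a dict with "intrinsics" (3x3 intrinsics, pixels), "k1" (the pictures are not rectified: a ray, as slopes to the right and down, at radius r is drawn at 1 + k1 r^2 times it, then the intrinsics apply), "cam_to_world" (4x4, takes a point from camera to world coordinates). Camera axes: x right, y up, looking along -z (the intrinsics and any distortion apply to the point x, -y, -z); pixel columns grow to the right and rows downward; lengths in mm; the calibration is good to about 2 mm. A picture is of the moment at which its call begins: read the wrist's pose just before it. calibration takes no time and is no camera call; for the wrist camera it gives the pose at the moment of the call.
- ctrl.close_job(): hands the job in, once; it reports no verdict.
The state is a dict: "t": time; "qpos": joint angles; "qvel": joint speeds; "joint_torque": joint torques, N m; "ee_pos": TCP position; "orientation": TCP orientation; "ft_force": force on the tool from outside, world axes, zero at the start; "moment": the same for the moment, N m; "width": finger opening in mm.
Only numpy, scipy, OpenCV 4.12 (cv2) and the standard library are available. Lean on these libraries where they do the work, as an engineer would, in place of code of your own. Each camera call takes 0.05 s, during which the arm holds its last target. There are 200 camera calls.

## Working session

There is one attempt and no reset: what is moved stays moved. The work goes in short steps, Python scripts to look and compute and a shell command to move; the robot and the scene stay as the last step left them, time stands still between calls to the robot, and variables do not carry over. Pictures are saved under pics/ and viewed, about 12 in all and at most 16, crops included, and the job is handed in when it is done.

```bash
mkdir -p pics
python3 - <<'E'
from workcell import get_obs, optics, ctrl
import cv2,numpy as np
o=get_obs();print({k:np.round(v,3).tolist() for k,v in o.items()})
for n in("top","scene"):
    cv2.imwrite(f"pics/{n}0.png",cv2.cvtColor(optics.get_image(n),cv2.COLOR_RGB2BGR))
    print(optics.calibration(n))
print(ctrl.pinch_z)
E
```

```text
{'t': 0.0, 'qpos': [1.277, 0.424, 1.631, -0.0, 1.089, -0.019], 'qvel': [0.0, -0.0, 0.0, -0.0, 0.001, -0.001], 'joint_torque': [0.002, -54.465, -27.367, 0.064, 0.023, -0.0], 'ee_pos': [169.454, 600.996, 221.906], 'orientation': [-0.43, -3.112, 0.002], 'ft_force': [-0.087, -0.688, -0.426], 'moment': [0.044, -0.031, -0.02], 'width': 87.708}
{'intrinsics': array([[347.61624393,   0.        , 257.65438605],
       [  0.        , 347.61624393, 191.95333949],
       [  0.        ,   0.        ,   1.        ]]), 'k1': -0.024583620150178304, 'cam_to_world': array([[-7.64036843e-03,  9.96953873e-01, -7.76183002e-02,
         4.12105266e+02],
       [-9.99763401e-01, -6.03488556e-03,  2.08978835e-02,
         8.72464550e+01],
       [ 2.03658083e-02,  7.77596034e-02,  9.96764103e-01,
         9.04538537e+02],
       [ 0.00000000e+00,  0.00000000e+00,  0.00000000e+00,
         1.00000000e+00]])}
{'intrinsics': array([[498.85339742,   0.        , 255.32898775],
       [  0.        , 498.85339742, 190.37145448],
       [  0.        ,   0.        ,   1.        ]]), 'k1': -0.1929164619306458, 'cam_to_world': array([[ 6.02768981e-01, -5.70070676e-01,  5.58291124e-01,
         1.21852206e+03],
       [ 7.97835371e-01,  4.20673137e-01, -4.31848159e-01,
        -4.77422919e+02],
       [ 1.13258938e-02,  7.05729081e-01,  7.08391268e-01,
         9.32465290e+02],
       [ 0.00000000e+00,  0.00000000e+00,  0.00000000e+00,
         1.00000000e+00]])}
-18.700000000000003
```

View pics/top0.png

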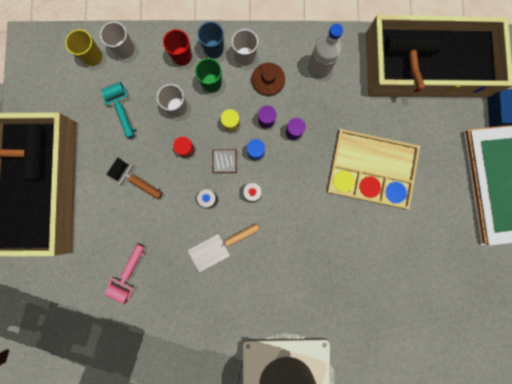

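View pics/scene0.png

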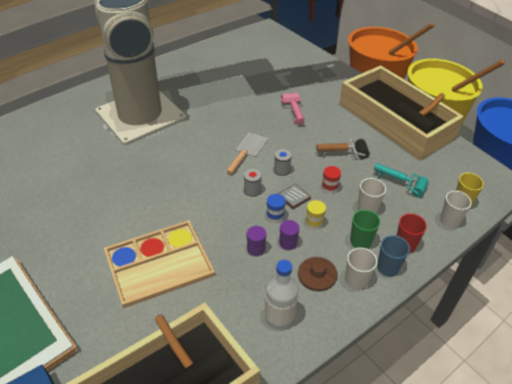

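The top view shows these objects:
- Tubs: yellow (230,119), red (183,147), blue (256,149). All are lidded in full colour.
- Tins: blue spot (206,198), red spot (252,192).
- Caddy near (374,168), with its discs to the robot side.
- Brayer: black with a wooden handle at (135,178). The pink (125,275) and turquoise (118,110) look-alikes and the purple tubs are to be left alone.

The coloured cups at (177,47) and (210,40) are not tubs.

```bash
cat > h.py <<'E'
from workcell import get_obs, optics, ctrl
import cv2,numpy as np
from scipy.spatial.transform import Rotation as R
def snap(n):
    c=optics.calibration(n); return optics.get_image(n),c
def ray(c,uv,z):
    K=c["intrinsics"];d=(np.array(uv,float)-K[:2,2])/[K[0,0],K[1,1]]
    s=d.copy()
    for _ in range(20): s=d/(1+c["k1"]*(s@s))
    T=c["cam_to_world"];v=T[:3,:3]@[s[0],-s[1],-1];p=T[:3,3]
    return p+v*(z-p[2])/v[2]
def proj(c,P):
    T=c["cam_to_world"];q=T[:3,:3].T@(np.array(P)-T[:3,3]);s=np.array([q[0],-q[1]])/-q[2]
    s=s*(1+c["k1"]*(s@s));return c["intrinsics"][:2,:2]@s+c["intrinsics"][:2,2]
def save(n,im,box=None,k=1):
    if box: x0,y0,x1,y1=box; im=im[y0:y1,x0:x1]
    cv2.imwrite(f"pics/{n}.png",cv2.cvtColor(cv2.resize(im,None,fx=k,fy=k,interpolation=cv2.INTER_CUBIC),cv2.COLOR_RGB2BGR))
HUE={"yellow":(24,35),"red":(174,6),"blue":(105,122)}
def blobs(im,col,mn=60,smin=130,vmin=90):
    h=cv2.cvtColor(im,cv2.COLOR_RGB2HSV);a,b=HUE[col]
    H=h[...,0];m=((H>=a)&(H<=b)) if a<b else ((H>=a)|(H<=b))
    m=(m&(h[...,1]>smin)&(h[...,2]>vmin)).astype(np.uint8)
    n,l,s,ce=cv2.connectedComponentsWithStats(m)
    return [(ce[i],s[i]) for i in range(1,n) if s[i][4]>=mn],l
def totool(P):
    "world displacement to P in current tool axes"
    o=get_obs();return R.from_rotvec(o["orientation"]).inv().apply(np.array(P)-o["ee_pos"])
E
python3 - <<'E'
from h import *
im,c=snap("top")
print("tcp px",proj(c,get_obs()["ee_pos"]))
for col in HUE:
    for ce,s in blobs(im,col)[0]:
        if 140<ce[0]<420 and 90<ce[1]<220: print(col,ce.round(1),s.tolist(),"z60",ray(c,ce,60).round(0)[:2],"z6.5",ray(c,ce,6.5).round(0)[:2])
for n,uv,z in [("tin_blue",(206,198),58),("tin_red",(252,192),58),("handle back",(159,194),26),("handle front",(130,178),26)]: print(n,ray(c,uv,z).round())
save("brayer",im,(90,140,290,270),4)
w,cw=snap("wrist");save("wrist0",w)
E
```

```text
tcp px [-17.30635022 347.82517894]
yellow [229.7 118.9] [221, 110, 18, 19, 287] z60 [660. 137.] z6.5 [675. 141.]
yellow [343.8 181. ] [333, 170, 23, 22, 375] z60 [ 504. -143.] z6.5 [ 509. -157.]
red [182.4 145.7] [173, 137, 21, 19, 296] z60 [593. 253.] z6.5 [604. 264.]
red [369.8 186.6] [360, 177, 21, 20, 338] z60 [ 489. -207.] z6.5 [ 494. -225.]
blue [255.5 148.3] [247, 139, 18, 19, 279] z60 [586.  74.] z6.5 [597.  73.]
blue [395.7 192. ] [386, 182, 20, 21, 321] z60 [ 476. -271.] z6.5 [ 480. -294.]
tin_blue [464. 195.  58.]
tin_red [478.  83.  58.]
handle back [477. 318.  26.]
handle front [518. 392.  26.]
```

View pics/brayer.png

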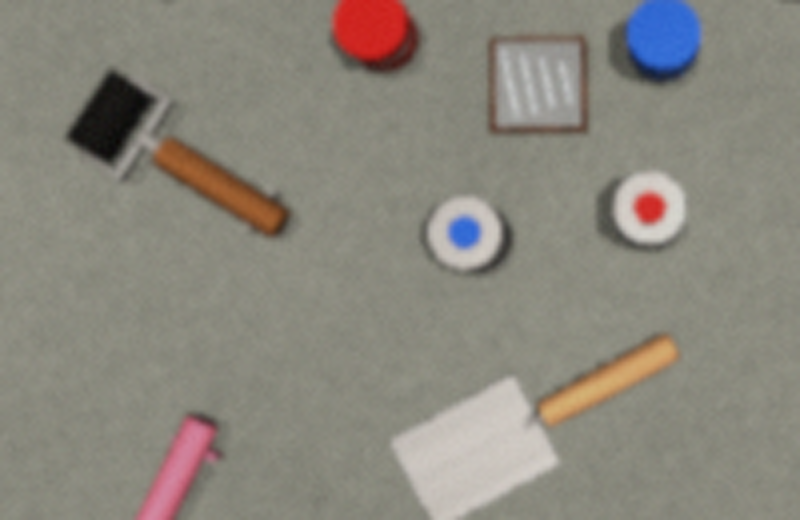

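View pics/wrist0.png

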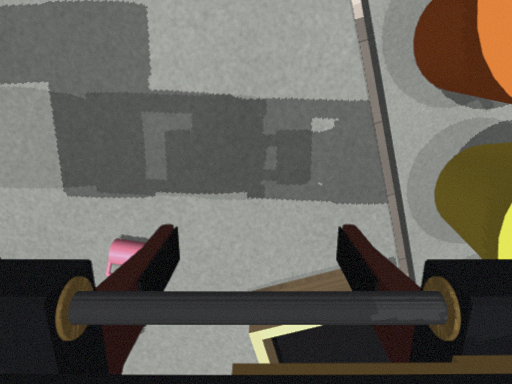

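The crop confirms the brayer (black roller, brown handle). The discs are 70 mm apart, which matches the description. The arm is outside the top view, so nothing is hidden. I'll write a planning helper and move towards the yellow tub.

```bash
cat >> h.py <<'E'
def plan(x,y,z,yaw):
    "yaw: angle of tool y (jaws) in world, deg; prints shift & turn in tool axes"
    o=get_obs();a=np.radians(yaw);ty=[np.cos(a),np.sin(a),0];tz=[0,0,-1];tx=np.cross(ty,tz)
    R0=R.from_rotvec(o["orientation"]);Rt=R.from_matrix(np.c_[tx,ty,tz])
    print("shift",totool([x,y,z]).round(1),"turn",(R0.inv()*Rt).as_rotvec().round(3),"ee",np.round(o["ee_pos"],1),"w",round(float(o["width"]),1),"t",o["t"])
if __name__=="__main__":
    import sys;plan(*map(float,sys.argv[1:]))
E
python3 h.py 640 140 200 -12; python3 h.py 400 370 210 45
```

```text
shift [-578.  -316.2   22.5] turn [-1.000e-03  1.000e-03  1.505e+00] ee [169.5 601.2 222.2] w 87.9 t 0.2
shift [-284.6 -160.    12.3] turn [-0.001  0.     0.511] ee [169.5 601.2 222.2] w 87.9 t 0.2
```

```bash
python3 -m jog '{"translation":[[-42,-24,2],[-84,-48,4],[-126,-72,6],[-168,-96,8],[-210,-120,10]],"delta_rot":[[0,0,0.1],[0,0,0.2],[0,0,0.3],[0,0,0.4],[0,0,0.5]],"hand":[1,1,1,1,1]}'; python3 h.py 640 140 200 -12
python3 - <<'E'
from h import *
c=optics.calibration("wrist");o=get_obs();Rt=R.from_rotvec(o["orientation"])
print(Rt.inv().apply(c["cam_to_world"][:3,3]-o["ee_pos"]).round(1),(Rt.inv().as_matrix()@c["cam_to_world"][:3,:3]).round(2))
E
```

```text
t: 0.7
ee_pos: [340.1, 427.5, 212.6]
orientation: [1.192, 2.907, -0.0]
ft_force: [0.1, 1.2, -0.9]
width: 87.9
shift [-415.5    5.9   12.6] turn [0.    0.    1.002] ee [340.1 427.5 212.6] w 87.9 t 0.7
[  72.8   -1.1 -162.3] [[ 0.    0.96  0.26]
 [ 1.   -0.   -0.  ]
 [-0.    0.26 -0.96]]
```

```bash
python3 -m jog '{"translation":[[-42,4,2],[-84,8,4],[-126,12,6],[-168,16,8],[-210,20,10]],"delta_rot":[[0,0,0.12],[0,0,0.24],[0,0,0.36],[0,0,0.48],[0,0,0.6]],"hand":[1,1,1,1,1]}'; python3 h.py 650 100 200 -12
```

```text
t: 1.2
ee_pos: [504.3, 295.1, 202.6]
orientation: [-2.0, -2.423, -0.0]
ft_force: [-0.6, -0.5, 0.1]
width: 88.1
shift [-219.2  106.     2.6] turn [-0.  -0.   0.4] ee [504.3 295.1 202.6] w 88.1 t 1.2
```

```bash
python3 -m jog '{"translation":[[-44,21,1],[-88,42,1],[-132,63,2],[-176,84,2],[-219,106,3]],"delta_rot":[[0,0,0.08],[0,0,0.16],[0,0,0.24],[0,0,0.32],[0,0,0.4]],"hand":[1,1,1,1,1]}'; python3 -m jog '{"translation":[[0,0,0]],"delta_rot":[[0,0,0]],"hand":[1]}'
cat >> h.py <<'E'
def lids(im,c,z=60):
    for col in HUE:
        bl,l=blobs(im,col,300)
        for ce,s in bl:
            m=(l==l[int(ce[1]),int(ce[0])]).astype(np.uint8)
            k=max(cv2.findContours(m,0,2)[0],key=cv2.contourArea);(e,ax,_)=cv2.fitEllipse(k)
            p=ray(c,e,z);print(col,"px",np.round(e,1),"bbox",s.tolist(),"diam",(np.array(ax)*abs(c["cam_to_world"][2,3]-z)/c["intrinsics"][0,0]).round(1),"xy",p[:2].round(1))
E
python3 - <<'E'
from h import *
im,c=snap("wrist");save("wy",im);lids(im,c)
E
```

```text
t: 1.7
ee_pos: [650.7, 100.4, 199.6]
orientation: [-2.439, -1.979, 0.0]
ft_force: [0.8, 0.9, -0.5]
width: 87.4
t: 1.8
ee_pos: [652.8, 97.6, 199.4]
orientation: [2.441, 1.974, 0.001]
ft_force: [-0.1, 0.5, -1.1]
width: 87.8
yellow px [258.1 141.1] bbox [235, 117, 47, 49, 1742] diam [44.  44.9] xy [661.5 138.6]
yellow px [194.6 370.8] bbox [175, 358, 41, 17, 627] diam [31.  38.5] xy [ 533.1 -106.8]
red px [154.5  27.3] bbox [128, 0, 53, 61, 2389] diam [47.5 60.8] xy [593.9 253.1]
blue px [ 40.  125.6] bbox [30, 116, 21, 21, 345] diam [17.8 21. ] xy [464.5 195.5]
blue px [199.1 218.9] bbox [177, 198, 45, 43, 1511] diam [39.9 42.2] xy [586.9  74.7]
```

View pics/wy.png

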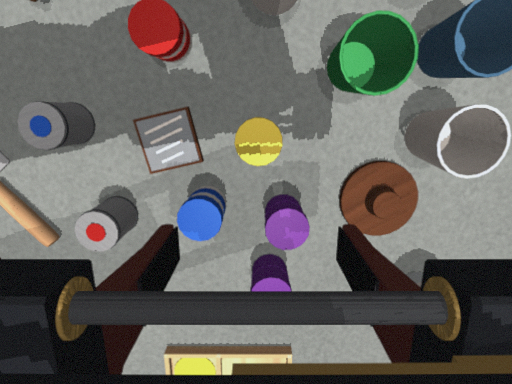

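```bash
python3 h.py 661 138 100 -12
```

```text
shift [39.5  1.9 99.2] turn [-0.     0.     0.002] ee [651.   99.8 199.2] w 87.9 t 1.85
```

```bash
python3 -m jog '{"translation":[[20,1,40],[40,2,75],[40,2,100],[40,2,100],[40,2,100]],"delta_rot":[[0,0,0],[0,0,0],[0,0,0],[0,0,0],[0,0,0]],"hand":[1,1,1,1,1]}'; python3 h.py 661 138 31 -12; python3 -m jog '{"translation":[[0,0,30],[0,0,55],[0,0,68],[0,0,68],[0,0,68]],"delta_rot":[[0,0,0],[0,0,0],[0,0,0],[0,0,0],[0,0,0]],"hand":[1,1,1,1,1]}';  python3 h.py 661 138 31 -12; python3 -m jog '{"translation":[[0,0,0],[0,0,0],[0,0,0],[0,0,0],[0,0,0]],"delta_rot":[[0,0,0],[0,0,0],[0,0,0],[0,0,0],[0,0,0]],"hand":[-1,-1,-1,-1,-1]}'
```

```text
t: 2.35
ee_pos: [659.1, 141.9, 99.8]
orientation: [-2.434, -1.985, 0.002]
ft_force: [0.0, -0.3, 0.6]
width: 87.9
shift [-3.4  2.7 68.8] turn [-0.001  0.     0.007] ee [659.1 141.9  99.8] w 87.9 t 2.35
t: 2.85
ee_pos: [660.8, 141.2, 33.2]
orientation: [2.435, 1.983, 0.003]
ft_force: [0.4, 0.3, -0.3]
width: 87.8
shift [-3.1  0.8  2.2] turn [ 0.002 -0.001  0.005] ee [660.8 141.2  33.2] w 87.8 t 2.85
t: 3.35
ee_pos: [659.9, 141.1, 31.9]
orientation: [2.436, 1.984, 0.0]
ft_force: [2.2, -1.2, 1.6]
width: 51.2
```

```bash
python3 -m jog '{"translation":[[0,0,0],[0,0,0],[0,0,0]],"delta_rot":[[0,0,0],[0,0,0],[0,0,0]],"hand":[-1,-1,-1]}'; python3 -m jog '{"translation":[[0,0,-20],[0,0,-60],[0,0,-90],[0,0,-100],[0,0,-100]],"delta_rot":[[0,0,0],[0,0,0],[0,0,0],[0,0,0],[0,0,0]],"hand":[-1,-1,-1,-1,-1]}'; python3 h.py 508 -154 130 -12
```

```text
t: 3.65
ee_pos: [660.4, 141.1, 31.9]
orientation: [2.436, 1.983, 0.001]
ft_force: [1.6, -0.8, 1.6]
width: 45.4
t: 4.15
ee_pos: [660.3, 141.2, 132.7]
orientation: [2.435, 1.983, 0.003]
ft_force: [0.1, 0.1, -1.3]
width: 45.4
shift [-319.9  -89.3    2.3] turn [ 0.002 -0.001  0.006] ee [660.3 141.2 132.7] w 45.4 t 4.15
```

```bash
python3 -m jog '{"translation":[[-45,-12,0],[-90,-25,0],[-135,-38,0],[-180,-50,0],[-220,-62,0]],"delta_rot":[[0,0,0],[0,0,0],[0,0,0],[0,0,0],[0,0,0]],"hand":[-1,-1,-1,-1,-1]}'; python3 h.py 508 -154 130 -12
python3 - <<'E'
from h import *
im,c=snap("scene");lids(im,c,6.5)
im,c=snap("top");lids(im,c,6.5)
E
```

```text
t: 4.65
ee_pos: [551.8, -63.2, 129.4]
orientation: [-2.434, -1.982, 0.005]
ft_force: [0.1, -0.9, -1.1]
width: 45.4
shift [-97.8 -24.5  -0.5] turn [-0.004  0.     0.005] ee [551.8 -63.2 129.4] w 45.4 t 4.65
yellow px [445.   82.3] bbox [407, 59, 75, 61, 2473] diam [ 82.9 146.9] xy [456.3 955.7]
yellow px [469.7 185.6] bbox [457, 173, 26, 30, 459] diam [41.5 51.2] xy [826.8 576.5]
yellow px [178.9 237.6] bbox [168, 229, 23, 19, 329] diam [32.3 41.3] xy [ 507.4 -157.3]
red px [411.2 229.1] bbox [398, 214, 28, 38, 674] diam [46.4 67.5] xy [828.3 317.5]
red px [151.3 246.7] bbox [141, 239, 23, 17, 303] diam [29.4 43.1] xy [ 492.7 -225.3]
blue px [496.1 123.6] bbox [477, 98, 35, 71, 1556] diam [ 61.8 131.7] xy [709.4 902.7]
blue px [ 42.  365.2] bbox [8, 366, 44, 18, 417] diam [45.3 85.4] xy [ 631.6 -564.9]
red px [175.8  42. ] bbox [163, 29, 27, 26, 371] diam [65.4 67.3] xy [887.4 285.2]
red px [182.9 146. ] bbox [173, 137, 21, 19, 309] diam [46. 54.] xy [603.5 262.8]
blue px [507.  106.3] bbox [500, 90, 12, 33, 365] diam [39.1 97.8] xy [ 711.9 -612.7]
```

```bash
python3 -m jog '{"translation":[[-45,-12,0],[-90,-23,0],[-98,-24,0],[-98,-24,0],[-98,-24,0]],"delta_rot":[[0,0,0],[0,0,0],[0,0,0],[0,0,0],[0,0,0]],"hand":[-1,-1,-1,-1,-1]}'; python3 h.py 508 -154 60 -12
```

```text
t: 5.25
ee_pos: [511.3, -152.1, 130.8]
orientation: [-2.435, -1.983, 0.001]
ft_force: [0.4, 0.3, -1.0]
width: 45.2
shift [-2.6 -2.7 70.8] turn [-0.001 -0.     0.005] ee [ 511.3 -152.1  130.8] w 45.2 t 5.25
```

```bash
python3 -m jog '{"translation":[[-2,-2,30],[-2,-2,60],[-2,-2,72],[-2,-2,80],[-2,-2,80]],"delta_rot":[[0,0,0],[0,0,0],[0,0,0],[0,0,0],[0,0,0]],"hand":[-1,-1,-1,-1,-1]}'; python3 h.py 508 -154 39 -12
```

```text
t: 5.75
ee_pos: [508.9, -153.7, 51.1]
orientation: [-2.434, -1.984, 0.001]
ft_force: [0.5, 0.1, -0.6]
width: 45.5
shift [-0.5 -0.8 12.1] turn [-0.001 -0.     0.006] ee [ 508.9 -153.7   51.1] w 45.5 t 5.75
```

```bash
python3 -m jog '{"translation":[[0,0,5],[0,0,9],[0,0,12],[0,0,12],[0,0,12]],"delta_rot":[[0,0,0],[0,0,0],[0,0,0],[0,0,0],[0,0,0]],"hand":[-1,-1,-1,-1,-1]}'; python3 -m jog '{"translation":[[0,0,0],[0,0,0],[0,0,0],[0,0,0],[0,0,0]],"delta_rot":[[0,0,0],[0,0,0],[0,0,0],[0,0,0],[0,0,0]],"hand":[1,1,1,1,1]}';python3 -m jog '{"translation":[[0,0,-25],[0,0,-60],[0,0,-100],[0,0,-140],[0,0,-160]],"delta_rot":[[0,0,0],[0,0,0],[0,0,0],[0,0,0],[0,0,0]],"hand":[1,1,1,1,1]}'
python3 - <<'E'
from h import *
im,c=snap("wrist");lids(im,c,66.5);plan(594,214,200,-12)
E
```

```text
t: 6.25
ee_pos: [508.9, -154.6, 39.8]
orientation: [2.436, 1.983, 0.0]
ft_force: [-0.1, -0.2, -1.7]
width: 45.9
t: 6.75
ee_pos: [508.9, -154.5, 39.8]
orientation: [2.436, 1.984, 0.0]
ft_force: [0.3, 0.9, 0.1]
width: 82.0
t: 7.25
ee_pos: [510.2, -154.9, 203.1]
orientation: [2.433, 1.981, 0.004]
ft_force: [-0.2, -0.6, -0.6]
width: 87.4
yellow px [257.2 179.8] bbox [232, 151, 50, 59, 2108] diam [46.8 55.5] xy [ 510.6 -149.9]
red px [256.1 230.6] bbox [233, 210, 47, 43, 1580] diam [40.1 43.4] xy [ 498.8 -201.3]
blue px [255.7 281.9] bbox [234, 264, 44, 28, 1073] diam [36.5 40.9] xy [ 486.6 -258.3]
shift [378.3   6.1   4.9] turn [0.008 0.001 0.006] ee [ 511.3 -155.3  205.1] w 87.9 t 7.3
```

```bash
python3 -m jog '{"translation":[[48,1,0],[96,2,0],[144,3,0],[192,4,0],[240,4,0]],"delta_rot":[[0,0,0],[0,0,0],[0,0,0],[0,0,0],[0,0,0]],"hand":[1,1,1,1,1]}'; python3 -m jog '{"translation":[[48,0,20],[96,0,50],[144,0,80],[178,0,100],[178,0,100]],"delta_rot":[[0,0,0],[0,0,0],[0,0,0],[0,0,0],[0,0,0]],"hand":[1,1,1,1,1]}'; python3 h.py 593.5 253 31 -12
```

```text
t: 7.8
ee_pos: [561.3, 81.6, 198.9]
orientation: [-2.436, -1.983, 0.001]
ft_force: [1.8, -1.6, 0.3]
width: 87.8
t: 8.3
ee_pos: [595.6, 257.5, 95.1]
orientation: [-2.431, -1.987, 0.007]
ft_force: [-0.6, -0.5, 0.2]
width: 88.0
shift [-4.7 -0.9 64.1] turn [-0.004  0.002  0.009] ee [595.6 257.5  95.1] w 88.0 t 8.3
```

```bash
python3 -m jog '{"translation":[[-4,-1,25],[-4,-1,50],[-4,-1,64],[-4,-1,64],[-4,-1,64]],"delta_rot":[[0,0,0],[0,0,0],[0,0,0],[0,0,0],[0,0,0]],"hand":[1,1,1,1,1]}';python3 -m jog '{"translation":[[0,0,0],[0,0,0],[0,0,0],[0,0,0],[0,0,0]],"delta_rot":[[0,0,0],[0,0,0],[0,0,0],[0,0,0],[0,0,0]],"hand":[-1,-1,-1,-1,-1]}';python3 -m jog '{"translation":[[0,0,0],[0,0,0],[0,0,0]],"delta_rot":[[0,0,0],[0,0,0],[0,0,0]],"hand":[-1,-1,-1]}'; python3 -m jog '{"translation":[[0,0,-20],[0,0,-60],[0,0,-90],[0,0,-110],[0,0,-110]],"delta_rot":[[0,0,0],[0,0,0],[0,0,0],[0,0,0],[0,0,0]],"hand":[-1,-1,-1,-1,-1]}'; python3 h.py 493.5 -225.3 141 -12
```

```text
t: 8.8
ee_pos: [595.9, 250.0, 36.0]
orientation: [2.437, 1.983, 0.0]
ft_force: [0.2, 0.4, 1.8]
width: 87.7
t: 9.3
ee_pos: [595.8, 250.4, 36.0]
orientation: [2.436, 1.984, 0.001]
ft_force: [-0.5, 0.6, -0.0]
width: 51.4
t: 9.6
ee_pos: [595.6, 250.4, 35.8]
orientation: [-2.436, -1.984, 0.0]
ft_force: [-1.1, 0.6, 3.0]
width: 45.4
t: 10.1
ee_pos: [597.6, 251.1, 148.7]
orientation: [2.435, 1.983, 0.009]
ft_force: [0.7, 0.2, -0.9]
width: 45.1
shift [-487.6   -5.5    6.2] turn [ 0.005 -0.003  0.005] ee [597.6 251.1 148.7] w 45.1 t 10.1
```

```bash
python3 -m jog '{"translation":[[-48,0,0],[-96,-1,0],[-144,-1,0],[-192,-2,0],[-240,-2,0]],"delta_rot":[[0,0,0],[0,0,0],[0,0,0],[0,0,0],[0,0,0]],"hand":[-1,-1,-1,-1,-1]}';python3 -m jog '{"translation":[[-48,0,0],[-96,-1,0],[-144,-1,0],[-192,-2,0],[-240,-2,0]],"delta_rot":[[0,0,0],[0,0,0],[0,0,0],[0,0,0],[0,0,0]],"hand":[-1,-1,-1,-1,-1]}'; python3 h.py 493 -228 100 -12
```

```text
t: 10.6
ee_pos: [543.4, 14.0, 144.1]
orientation: [-2.435, -1.983, 0.003]
ft_force: [0.8, -0.3, -1.1]
width: 45.7
t: 11.1
ee_pos: [492.9, -220.4, 144.2]
orientation: [-2.435, -1.983, 0.001]
ft_force: [0.0, -0.0, -0.2]
width: 45.0
shift [-7.4  1.7 44.2] turn [-0.002 -0.     0.005] ee [ 492.9 -220.4  144.2] w 45.0 t 11.1
```

```bash
python3 -m jog '{"translation":[[-5,2,10],[-5,2,40],[-5,2,60],[-5,2,70],[-5,2,70]],"delta_rot":[[0,0,0],[0,0,0],[0,0,0],[0,0,0],[0,0,0]],"hand":[-1,-1,-1,-1,-1]}'; python3 h.py 493 -228 43 -12
```

```text
t: 11.6
ee_pos: [494.2, -223.0, 73.5]
orientation: [-2.433, -1.982, 0.003]
ft_force: [0.4, 0.2, -0.5]
width: 45.3
shift [-5.2 -0.  30.5] turn [-0.004 -0.001  0.006] ee [ 494.2 -223.    73.5] w 45.3 t 11.6
```

```bash
python3 -m jog '{"translation":[[-5,0,10],[-5,0,18],[-5,0,23],[-5,0,23],[-5,0,23]],"delta_rot":[[0,0,0],[0,0,0],[0,0,0],[0,0,0],[0,0,0]],"hand":[-1,-1,-1,-1,-1]}'; python3 h.py 493 -228 43 -12
```

```text
t: 12.1
ee_pos: [494.6, -229.2, 52.8]
orientation: [2.436, 1.984, 0.0]
ft_force: [-0.4, -0.1, -0.9]
width: 45.4
shift [ 0.8 -1.8  9.8] turn [0.    0.    0.005] ee [ 494.6 -229.2   52.8] w 45.4 t 12.1
```

Now I'll lower the red tub, release it, rise and move to blue. The blue tub is at (586.5,74.5).

```bash
python3 -m jog '{"translation":[[1,-1,5],[1,-1,9],[1,-1,10],[1,-1,10],[1,-1,10]],"delta_rot":[[0,0,0],[0,0,0],[0,0,0],[0,0,0],[0,0,0]],"hand":[-1,-1,-1,-1,-1]}'; python3 -m jog '{"translation":[[0,0,0],[0,0,0],[0,0,0],[0,0,0],[0,0,0]],"delta_rot":[[0,0,0],[0,0,0],[0,0,0],[0,0,0],[0,0,0]],"hand":[1,1,1,1,1]}';python3 -m jog '{"translation":[[0,0,-25],[0,0,-60],[0,0,-100],[0,0,-140],[0,0,-150]],"delta_rot":[[0,0,0],[0,0,0],[0,0,0],[0,0,0],[0,0,0]],"hand":[1,1,1,1,1]}';python3 -m jog '{"translation":[[30,3,0],[78,8,0],[126,13,0],[174,18,0],[222,23,0]],"delta_rot":[[0,0,0],[0,0,0],[0,0,0],[0,0,0],[0,0,0]],"hand":[1,1,1,1,1]}'; python3 h.py 586.5 74.5 100 -12
```

```text
t: 12.6
ee_pos: [493.7, -228.0, 42.7]
orientation: [2.436, 1.984, 0.0]
ft_force: [0.5, 1.0, -0.2]
width: 45.7
t: 13.1
ee_pos: [493.7, -228.0, 42.7]
orientation: [2.436, 1.984, 0.0]
ft_force: [0.9, -0.9, 0.1]
width: 82.0
t: 13.6
ee_pos: [495.8, -229.0, 197.0]
orientation: [2.431, 1.98, 0.005]
ft_force: [0.6, -0.3, -0.3]
width: 87.8
t: 14.1
ee_pos: [561.0, -13.4, 192.0]
orientation: [-2.436, -1.983, 0.001]
ft_force: [-0.3, -1.4, -0.0]
width: 87.7
shift [91.2  7.2 92. ] turn [-0.001  0.     0.005] ee [561.  -13.4 192. ] w 87.7 t 14.1
```

```bash
python3 -m jog '{"translation":[[40,3,20],[80,6,50],[92,7,90],[92,7,100],[92,7,100]],"delta_rot":[[0,0,0],[0,0,0],[0,0,0],[0,0,0],[0,0,0]],"hand":[1,1,1,1,1]}';python3 h.py 586.5 74.5 33 -12
```

```text
t: 14.6
ee_pos: [584.6, 73.2, 90.5]
orientation: [-2.433, -1.983, 0.007]
ft_force: [-0.5, -0.1, 0.4]
width: 88.0
shift [ 1.8  1.9 57.4] turn [-0.005  0.002  0.006] ee [584.6  73.2  90.5] w 88.0 t 14.6
```

```bash
python3 -m jog '{"translation":[[0,2,25],[0,2,45],[0,2,57],[0,2,57],[0,2,57]],"delta_rot":[[0,0,0],[0,0,0],[0,0,0],[0,0,0],[0,0,0]],"hand":[1,1,1,1,1]}';python3 -m jog '{"translation":[[0,0,0],[0,0,0],[0,0,0],[0,0,0],[0,0,0]],"delta_rot":[[0,0,0],[0,0,0],[0,0,0],[0,0,0],[0,0,0]],"hand":[-1,-1,-1,-1,-1]}';python3 -m jog '{"translation":[[0,0,0],[0,0,0],[0,0,0]],"delta_rot":[[0,0,0],[0,0,0],[0,0,0]],"hand":[-1,-1,-1]}'; python3 -m jog '{"translation":[[0,0,-20],[0,0,-60],[0,0,-100],[0,0,-120],[0,0,-120]],"delta_rot":[[0,0,0],[0,0,0],[0,0,0],[0,0,0],[0,0,0]],"hand":[-1,-1,-1,-1,-1]}'; python3 h.py 479.5 -293.7 155 -12
```

```text
t: 15.1
ee_pos: [589.2, 72.5, 36.8]
orientation: [2.436, 1.982, 0.002]
ft_force: [-0.5, -0.1, 0.3]
width: 87.9
t: 15.6
ee_pos: [588.6, 73.2, 35.8]
orientation: [2.436, 1.984, 0.0]
ft_force: [-0.3, -0.5, -0.1]
width: 51.3
t: 15.9
ee_pos: [588.4, 73.1, 35.7]
orientation: [-2.436, -1.984, 0.001]
ft_force: [-0.9, -0.1, 2.6]
width: 45.5
t: 16.4
ee_pos: [590.8, 73.3, 158.7]
orientation: [2.433, 1.982, 0.008]
ft_force: [0.1, 0.3, -0.6]
width: 45.2
shift [-381.9  -34.6    2.8] turn [ 0.006 -0.002  0.005] ee [590.8  73.3 158.7] w 45.2 t 16.4
```

```bash
python3 -m jog '{"translation":[[-40,-3,0],[-88,-8,0],[-136,-12,0],[-184,-16,0],[-232,-20,0]],"delta_rot":[[0,0,0],[0,0,0],[0,0,0],[0,0,0],[0,0,0]],"hand":[-1,-1,-1,-1,-1]}';python3 -m jog '{"translation":[[-48,-4,0],[-96,-9,0],[-140,-14,0],[-148,-14,0],[-148,-14,0]],"delta_rot":[[0,0,0],[0,0,0],[0,0,0],[0,0,0],[0,0,0]],"hand":[-1,-1,-1,-1,-1]}'; python3 h.py 479.3 -294.7 60 -12
```

```text
t: 16.9
ee_pos: [520.2, -151.4, 153.8]
orientation: [-2.434, -1.983, 0.002]
ft_force: [0.8, 0.0, -1.0]
width: 45.8
t: 17.4
ee_pos: [477.1, -293.0, 154.0]
orientation: [-2.437, -1.979, 0.001]
ft_force: [0.4, 0.1, -1.8]
width: 45.2
shift [-1.3  2.7 94. ] turn [-0.002 -0.001  0.002] ee [ 477.1 -293.   154. ] w 45.2 t 17.4
```

```bash
python3 -m jog '{"translation":[[0,1,20],[0,1,50],[0,1,80],[0,1,98],[0,1,98]],"delta_rot":[[0,0,0],[0,0,0],[0,0,0],[0,0,0],[0,0,0]],"hand":[-1,-1,-1,-1,-1]}'; python3 -m jog '{"translation":[[0,0,0]],"delta_rot":[[0,0,0]],"hand":[-1]}'; python3 h.py 479.3 -294.7 42.5 -12
```

```text
t: 17.9
ee_pos: [477.6, -289.3, 54.5]
orientation: [-2.429, -1.982, 0.003]
ft_force: [0.2, -0.3, -1.4]
width: 45.3
t: 18.0
ee_pos: [479.5, -291.0, 57.3]
orientation: [-2.434, -1.985, 0.0]
ft_force: [0.9, -0.3, -1.6]
width: 45.6
shift [-3.7  0.6 14.8] turn [-0.001 -0.001  0.007] ee [ 479.5 -291.    57.3] w 45.6 t 18.0
```

```bash
python3 -m jog '{"translation":[[-2,0,7],[-2,0,12],[-2,0,14],[-2,0,14],[-2,0,14]],"delta_rot":[[0,0,0],[0,0,0],[0,0,0],[0,0,0],[0,0,0]],"hand":[-1,-1,-1,-1,-1]}'; python3 -m jog '{"translation":[[0,0,0],[0,0,0],[0,0,0],[0,0,0],[0,0,0]],"delta_rot":[[0,0,0],[0,0,0],[0,0,0],[0,0,0],[0,0,0]],"hand":[1,1,1,1,1]}';python3 -m jog '{"translation":[[0,0,-25],[0,0,-60],[0,0,-100],[0,0,-140],[0,0,-160]],"delta_rot":[[0,0,0],[0,0,0],[0,0,0],[0,0,0],[0,0,0]],"hand":[1,1,1,1,1]}';python3 -m jog '{"translation":[[30,0,0],[78,0,0],[126,0,0],[174,0,0],[222,0,0]],"delta_rot":[[0,0,0],[0,0,0],[0,0,0],[0,0,0],[0,0,0]],"hand":[1,1,1,1,1]}'; python3 -m jog '{"translation":[[48,0,0],[96,0,0],[144,0,0],[192,0,0],[240,0,0]],"delta_rot":[[0,0,0],[0,0,0],[0,0,0],[0,0,0],[0,0,0]],"hand":[1,1,1,1,1]}'; python3 h.py 478 310 200 -29
```

```text
t: 18.5
ee_pos: [479.0, -294.5, 43.9]
orientation: [2.436, 1.983, 0.0]
ft_force: [0.8, -0.1, -1.9]
width: 45.0
t: 19.0
ee_pos: [479.0, -294.4, 43.8]
orientation: [2.436, 1.984, 0.0]
ft_force: [-0.1, -0.1, 0.1]
width: 82.2
t: 19.5
ee_pos: [480.1, -295.1, 207.3]
orientation: [2.433, 1.981, 0.002]
ft_force: [-0.8, -0.2, 0.4]
width: 87.8
t: 20.0
ee_pos: [523.9, -75.2, 203.9]
orientation: [2.436, 1.983, 0.0]
ft_force: [0.8, -0.4, -0.2]
width: 87.8
t: 20.5
ee_pos: [572.5, 160.1, 203.8]
orientation: [2.436, 1.984, 0.0]
ft_force: [0.8, -0.1, 0.4]
width: 88.1
shift [ 127.6 -122.9    3.8] turn [ 0.    -0.     0.302] ee [572.5 160.1 203.8] w 88.1 t 20.5
```

```bash
python3 -m jog '{"translation":[[35,-33,1],[70,-66,2],[105,-100,3],[127,-123,4],[127,-123,4]],"delta_rot":[[0,0,0.07],[0,0,0.14],[0,0,0.21],[0,0,0.28],[0,0,0.3]],"hand":[1,1,1,1,1]}'; python3 -m jog '{"translation":[[0,0,0],[0,0,0]],"delta_rot":[[0,0,0],[0,0,0]],"hand":[1,1]}'
python3 - <<'E'
from h import *
im,c=snap("wrist");save("wb",im)
h=cv2.cvtColor(im,cv2.COLOR_RGB2HSV)
m=((h[...,0]>=4)&(h[...,0]<=18)&(h[...,1]>110)&(h[...,2]>40)).astype(np.uint8);m[225:]=0
n,l,s,ce=cv2.connectedComponentsWithStats(m)
for i in range(1,n):
    if s[i][4]>300:
        k=max(cv2.findContours((l==i).astype(np.uint8),0,2)[0],key=cv2.contourArea);b=cv2.boxPoints(cv2.minAreaRect(k))
        print("box",b.round().tolist());P=[ray(c,p,28) for p in b];print(np.round(P,1)[:,:2].tolist())
plan(478,310,200,-29)
t,c=snap("top");save("tc",t,(310,110,440,220),4)
E
```

```text
t: 21.0
ee_pos: [475.4, 310.1, 199.5]
orientation: [-2.703, -1.6, 0.001]
ft_force: [0.2, -1.2, 0.3]
width: 87.6
t: 21.2
ee_pos: [478.3, 306.7, 199.7]
orientation: [2.705, 1.598, 0.0]
ft_force: [0.9, 0.3, -0.7]
width: 87.6
box [[238.0, 174.0], [243.0, 85.0], [263.0, 87.0], [258.0, 175.0]]
[[461.2, 320.3], [510.0, 396.3], [527.3, 385.6], [479.7, 308.8]]
shift [ 2.9 -2.1 -0.3] turn [ 0.    -0.     0.002] ee [478.5 306.5 199.7] w 87.8 t 21.25
```

View pics/wb.png

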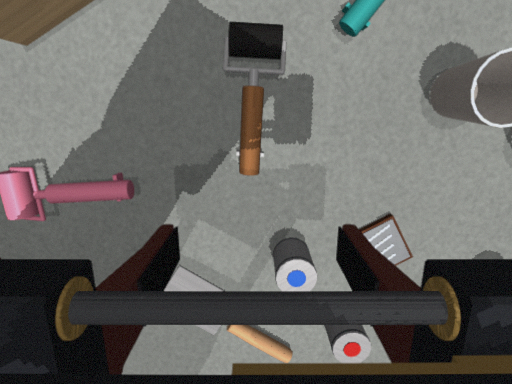

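View pics/tc.png

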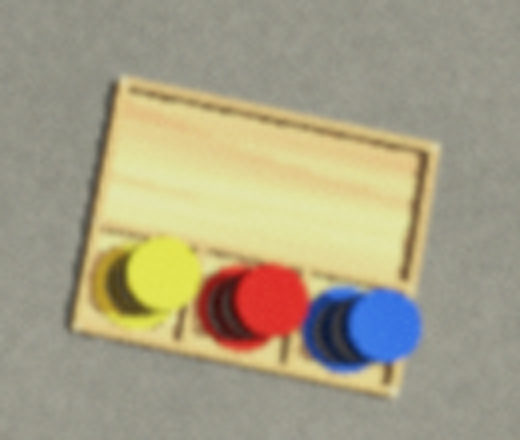

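The three tubs stand in their matching bays. Brayer handle box: back (248,175), front (253,86), about 90 × 20 mm, which matches the given size.

```bash
python3 h.py 508 374 60 -32.2
python3 - <<'E'
from h import *
c=optics.calibration("top");print(ray(c,(376.5,157),8))
E
```

```text
shift [ 73.4  -6.9 139.7] turn [ 0.    -0.     0.057] ee [478.5 306.4 199.7] w 87.9 t 21.3
[ 572.39626886 -245.45350762    8.        ]
```

```bash
python3 -m jog '{"translation":[[37,-4,20],[73,-7,50],[73,-7,90],[73,-7,130],[73,-7,140]],"delta_rot":[[0,0,0.03],[0,0,0.057],[0,0,0.057],[0,0,0.057],[0,0,0.057]],"hand":[1,1,1,1,1]}'; python3 -m jog '{"translation":[[0,0,0],[0,0,0]],"delta_rot":[[0,0,0],[0,0,0]],"hand":[1,1]}'; python3 h.py 508 374 8 -32.2
```

```text
t: 21.8
ee_pos: [505.1, 372.1, 55.3]
orientation: [2.749, 1.518, -0.012]
ft_force: [0.4, -0.7, -1.0]
width: 87.8
t: 22.0
ee_pos: [508.2, 374.8, 61.2]
orientation: [-2.75, -1.518, -0.003]
ft_force: [0.3, 0.4, 0.7]
width: 87.9
shift [-0.9  0.2 53.2] turn [ 0.001 -0.002  0.   ] ee [508.2 374.8  61.2] w 87.9 t 22.0
```

```bash
python3 -m jog '{"translation":[[0,0,20],[0,0,36],[0,0,45],[0,0,50],[0,0,52]],"delta_rot":[[0,0,0],[0,0,0],[0,0,0],[0,0,0],[0,0,0]],"hand":[1,1,1,1,1]}'; python3 -m jog '{"translation":[[0,0,0],[0,0,0],[0,0,0],[0,0,0],[0,0,0]],"delta_rot":[[0,0,0],[0,0,0],[0,0,0],[0,0,0],[0,0,0]],"hand":[-1,-1,-1,-1,-1]}'; python3 -m jog '{"translation":[[0,0,0],[0,0,0],[0,0,0],[0,0,0],[0,0,0]],"delta_rot":[[0,0,0],[0,0,0],[0,0,0],[0,0,0],[0,0,0]],"hand":[-1,-1,-1,-1,-1]}'; python3 -m jog '{"translation":[[0,0,-5],[0,0,-20],[0,0,-50],[0,0,-75],[0,0,-80]],"delta_rot":[[0,0,0],[0,0,0],[0,0,0],[0,0,0],[0,0,0]],"hand":[-1,-1,-1,-1,-1]}'; python3 h.py 573 -247 150 -11.8
python3 - <<'E'
from h import *
im,c=snap("wrist");save("wg",im)
E
```

```text
t: 22.5
ee_pos: [507.0, 374.7, 7.6]
orientation: [2.75, 1.52, -0.0]
ft_force: [-0.1, -0.6, -1.0]
width: 87.8
t: 23.0
ee_pos: [507.0, 374.8, 7.9]
orientation: [-2.75, -1.52, -0.001]
ft_force: [0.1, -0.2, -0.1]
width: 51.1
t: 23.5
ee_pos: [507.1, 374.7, 7.7]
orientation: [2.75, 1.52, 0.0]
ft_force: [1.0, 0.0, 0.6]
width: 21.3
t: 24.0
ee_pos: [508.6, 376.0, 91.6]
orientation: [-2.749, -1.519, -0.009]
ft_force: [0.4, 0.7, -2.4]
width: 21.6
shift [-493.   386.1  -60.2] turn [ 0.003 -0.005 -0.355] ee [508.6 376.   91.6] w 21.6 t 24.0
```

View pics/wg.png

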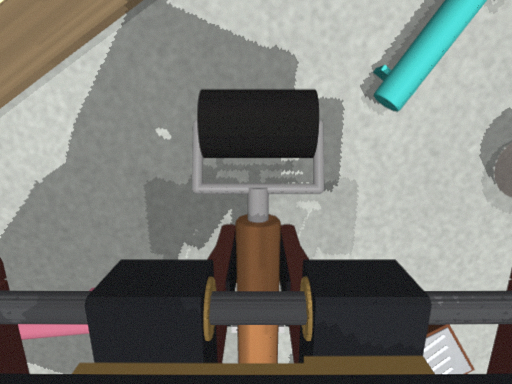

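```bash
python3 -m jog '{"translation":[[-5,4,-35],[-35,25,-70],[-70,52,-85],[-107,80,-85],[-144,110,-85]],"delta_rot":[[0,0,0],[0,0,-0.04],[0,0,-0.08],[0,0,-0.12],[0,0,-0.16]],"hand":[-1,-1,-1,-1,-1]}'; python3 h.py 573 -247 172 -11.8
```

```text
t: 24.55
ee_pos: [522.8, 192.8, 172.5]
orientation: [-2.617, -1.738, 0.0]
ft_force: [1.9, 0.2, -2.8]
width: 21.3
shift [-385.9  216.8    0.5] turn [-0.     0.    -0.192] ee [522.8 192.8 172.5] w 21.3 t 24.55
```

```bash
python3 -m jog '{"translation":[[-40,22,0],[-80,45,0],[-122,68,0],[-164,92,0],[-206,116,0]],"delta_rot":[[0,0,-0.04],[0,0,-0.08],[0,0,-0.12],[0,0,-0.16],[0,0,-0.19]],"hand":[-1,-1,-1,-1,-1]}'; python3 h.py 573 -247 172 -11.8
```

```text
t: 25.05
ee_pos: [549.0, -42.5, 171.8]
orientation: [-2.44, -1.976, 0.002]
ft_force: [1.1, 0.4, -2.2]
width: 21.2
shift [-195.    66.    -0.3] turn [-0.002  0.    -0.003] ee [549.  -42.5 171.8] w 21.2 t 25.05
```

```bash
python3 -m jog '{"translation":[[-40,13,0],[-85,28,0],[-130,43,0],[-170,57,0],[-193,65,0]],"delta_rot":[[0,0,0],[0,0,0],[0,0,0],[0,0,0],[0,0,0]],"hand":[-1,-1,-1,-1,-1]}'; python3 -m jog '{"translation":[[0,0,20],[0,0,50],[0,0,80],[0,0,95],[0,0,100]],"delta_rot":[[0,0,0],[0,0,0],[0,0,0],[0,0,0],[0,0,0]],"hand":[-1,-1,-1,-1,-1]}'; python3 -m jog '{"translation":[[0,0,0]],"delta_rot":[[0,0,0]],"hand":[-1]}'; python3 h.py 573 -247 14 -11.8
python3 - <<'E'
from h import *
im,c=snap("top");save("tp",im,(310,110,440,220),5)
E
```

```text
t: 25.55
ee_pos: [572.4, -246.1, 171.5]
orientation: [-2.445, -1.972, 0.001]
ft_force: [-0.4, -0.1, -1.8]
width: 21.5
t: 26.05
ee_pos: [571.4, -242.3, 70.2]
orientation: [-2.44, -1.973, 0.003]
ft_force: [0.2, -0.2, -3.0]
width: 21.7
t: 26.15
ee_pos: [572.7, -242.8, 72.1]
orientation: [-2.442, -1.975, 0.001]
ft_force: [0.8, -0.2, -1.9]
width: 20.8
shift [-4.1  1.2 58.1] turn [-0.001 -0.    -0.005] ee [ 572.7 -242.8   72.1] w 20.8 t 26.15
```

View pics/tp.png

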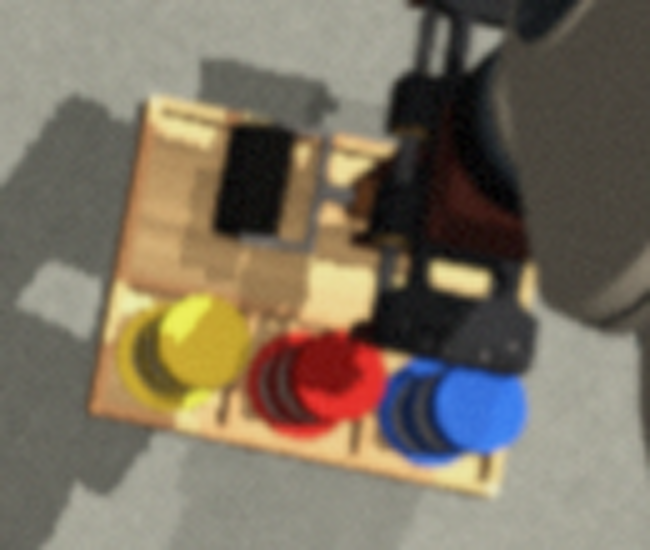

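```bash
python3 -m jog '{"translation":[[-4,1,20],[-4,1,36],[-4,1,44],[-4,1,48],[-4,1,50]],"delta_rot":[[0,0,0],[0,0,0],[0,0,0],[0,0,0],[0,0,0]],"hand":[-1,-1,-1,-1,-1]}'; python3 -m jog '{"translation":[[0,0,0]],"delta_rot":[[0,0,0]],"hand":[-1]}'; python3 h.py 573 -247 13 -11.8
```

```text
t: 26.7
ee_pos: [573.2, -247.0, 22.6]
orientation: [-2.443, -1.975, 0.0]
ft_force: [-0.5, -0.7, -2.0]
width: 21.1
t: 26.8
ee_pos: [573.3, -247.1, 22.8]
orientation: [2.443, 1.975, 0.0]
ft_force: [0.1, -0.4, -2.2]
width: 21.4
shift [ 0.1 -0.3  9.8] turn [ 0.     0.    -0.005] ee [ 573.3 -247.1   22.8] w 21.4 t 26.8
```

```bash
python3 -m jog '{"translation":[[0,0,4],[0,0,7],[0,0,9],[0,0,10],[0,0,10]],"delta_rot":[[0,0,0],[0,0,0],[0,0,0],[0,0,0],[0,0,0]],"hand":[-1,-1,-1,-1,-1]}'; python3 -m jog '{"translation":[[0,0,0],[0,0,0],[0,0,0],[0,0,0],[0,0,0]],"delta_rot":[[0,0,0],[0,0,0],[0,0,0],[0,0,0],[0,0,0]],"hand":[-0.05,-0.05,-0.05,-0.05,-0.05]}'
```

```text
t: 27.3
ee_pos: [573.1, -247.2, 12.7]
orientation: [2.443, 1.975, -0.0]
ft_force: [0.2, -0.1, -1.0]
width: 21.3
t: 27.8
ee_pos: [573.2, -247.2, 12.8]
orientation: [2.443, 1.975, 0.0]
ft_force: [-0.5, 0.1, 1.2]
width: 41.6
```

```bash
python3 -m jog '{"translation":[[0,0,-10],[0,0,-40],[0,0,-85],[0,0,-130],[0,0,-180]],"delta_rot":[[0,0,0],[0,0,0],[0,0,0],[0,0,0],[0,0,0]],"hand":[-0.05,-0.05,-0.05,-0.05,-0.05]}'; python3 -m jog '{"translation":[[40,0,-10],[85,0,-10],[130,0,-10],[175,0,-10],[220,0,-10]],"delta_rot":[[0,0,0],[0,0,0],[0,0,0],[0,0,0],[0,0,0]],"hand":[-0.05,-0.05,-0.05,-0.05,-0.05]}'; python3 -m jog '{"translation":[[48,-30,0],[90,-60,0],[130,-90,0],[170,-120,0],[210,-150,0]],"delta_rot":[[0,0,0],[0,0,0],[0,0,0],[0,0,0],[0,0,0]],"hand":[-0.05,-0.05,-0.05,-0.05,-0.05]}'
python3 - <<'E'
from h import *
im,c=snap("top");save("tf",im,(310,110,440,220),5)
s,c=snap("scene");save("sf",s,(80,60,370,320),2.5)
E
```

```text
t: 28.3
ee_pos: [572.5, -246.9, 194.6]
orientation: [-2.442, -1.975, 0.001]
ft_force: [0.7, -0.1, 0.3]
width: 41.5
t: 28.8
ee_pos: [619.3, -30.4, 203.8]
orientation: [2.443, 1.974, 0.001]
ft_force: [1.2, -0.0, 1.2]
width: 42.0
t: 29.3
ee_pos: [518.9, 198.9, 203.6]
orientation: [2.443, 1.975, 0.002]
ft_force: [-0.1, -0.1, 0.2]
width: 41.7
```

View pics/tf.png

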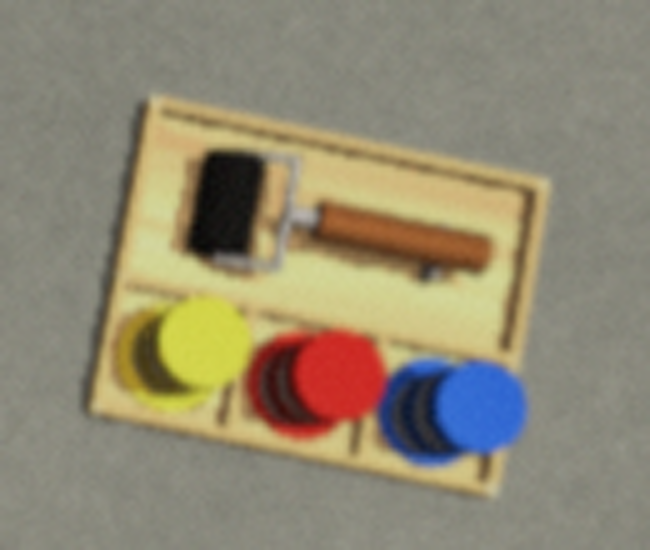

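View pics/sf.png

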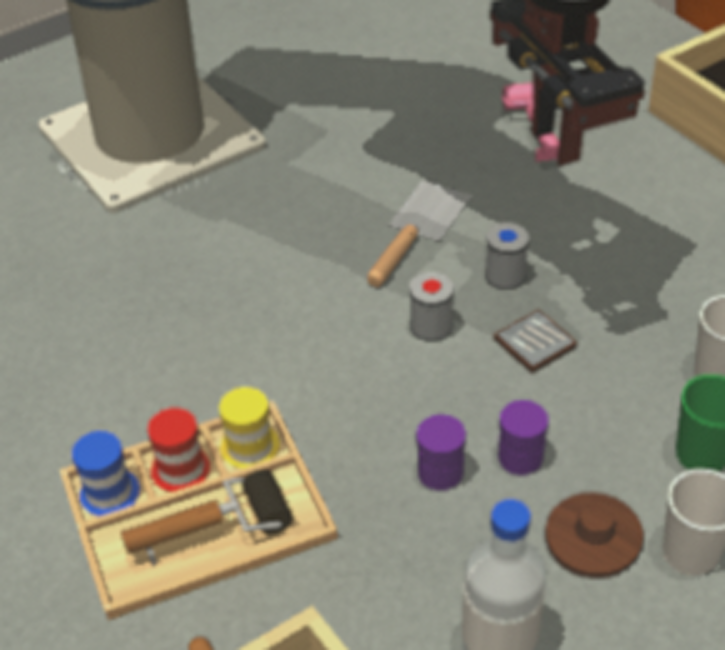

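The tubs stand upright on their own discs and the brayer lies flat inside the long bay. In the scene picture the tin spots are still at about (253,174) and (283,154), as at the start.

```bash
python3 -c "
from h import *
print(get_obs()['t'],get_obs()['ft_force']);print(ctrl.close_job())"
```

```text
29.4 [ 0.7265315  -0.61014554  0.9017305 ]
the job is handed in; nothing more can be done
None
```

The caddy is packed and the job is handed in at about 29 s of the 128 s allowed. I placed the yellow, red and blue tubs in that order, each in the bay with its colour. The brayer went in last, lengthwise in the long bay on its roller and foot.

**Last checks:** the final top and scene pictures show all three tubs upright on their matching discs and the brayer flat inside the long bay. Both solvent tins stand where they were at the start, by their spot positions in the scene view. The gripper was clear of everything, and the wrist force readings stayed at a few newtons throughout.

**One reading disagreed:** after placing the yellow tub, the wrist view put its lid about 7 mm off the disc's centre. The colour patch it measured included the side band, so I did not trust it, and the later top and scene views show the tub inside its bay. No check failed.

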